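Load a battery pack into the test cradle

TASK

Slide the black and orange battery pack, brass contacts first, straight into the blue sleeve of the test cradle until it rests against the brass end stop inside. Feel for the stop gently: it is only clamped by friction and must not be shoved out of its setting. Leave the other things on the bench where they are, and let go of everything at the end.

Things in the scene. Friction and masses are not known exactly. Their poses are not given: they have to be found in the camera images.
- cradle: test cradle fixed to the bench: aluminium base plate 340 x 120 mm, 10 mm thick, carrying a blue sleeve at its far end. Origin: on the bench (z = 0) under the middle of the sleeve's mouth; x points into the sleeve, z up. The plate runs from x = -195 to +145 mm; its part before the mouth (x < 0) is an open flat apron; the sleeve runs from x = 0 to 125 mm
- mouth (a point): middle of the sleeve's mouth, on the plate's top; axes as the cradle's. The mouth is 64 mm wide (2 mm play each side of the pack), the sleeve behind it 66 mm, and 22 mm high; roof top 36 mm above the bench, with an open slot 36 mm wide along its middle. Before the mouth two upright cheeks (top 32 mm above the bench) flare from 64 mm apart at the mouth to about 88 mm apart 38 mm ahead of it
- pack: loose flat battery pack, a black slab 110 x 60 x 18 mm with its upright corners rounded (6 mm), about 0.2 kg, with an orange band near its rear end and four brass contacts at its front end. Origin: centre of its underside; x points to the contact end. It starts flat on the apron in front of the mouth, roughly facing it
- pack_front (a point): middle of the pack's front (contact) end face, 55 mm ahead of its centre and 9 mm above its underside; axes as the pack's
- stop_face (a point): middle of the stop face the pack must meet, 19 mm above the bench; axes as the cradle's. The stop is a brass block 52 mm wide in the sleeve; its red thumb knob (24 mm across, centre 10 mm behind the face, top 55 mm above the bench) rises through the slot. The face lies 74 to 96 mm inside the mouth, so a seated pack sticks out 36 to 14 mm. Clamped by friction, it slips at about 45 N
- block_battery: bystander: small white and grey block battery lying on the bench, 49 x 27 x 18 mm; origin: centre of its underside
- screwdriver: bystander: red-handled screwdriver 160 mm long lying on the bench along its x
- pry_bar: bystander: flat steel pry bar 150 x 25 x 4 mm lying on the bench, origin: centre of its underside
Things that resemble listed ones, but are neither listed nor needed, are in the scene too. Several things have the shape of the pack; the one meant has the colours described above.

How it is judged:
By the outcome, as a careful person would: the job done as asked, in the order asked, and still so for the second after the job is handed in, with the robot touching nothing.
It also fails if it takes over 40 s, if anything falls off the work surface, if the arm or the gripper's body presses on something with over 40 N, if the wrist force passes 120 N, or if a joint passes its speed limit or range.

ROBOT

A 7-joint arm with a two-finger parallel gripper is mounted at the origin on the work surface. World frame = base frame: x ahead of the robot, y to its left, z up, the work surface at z = 0. Lengths are in m, angles in rad, forces in N, time in s.
With the tool pointing down it reaches from about 0.425 to 0.8 m from the base axis. Payload 8.3 kg.
Tool frame: the origin (TCP) lies between the finger pads; the fingertips stand 22 mm ahead of it and the grasp point (between the pads) lies 3 mm ahead of it; z points along the fingers, y is the line along which they close (so a half turn about z gives the same grasp; the last joint's range is limited). The gripper opens to 85 mm and grips with 20 to 120 N. Pads are 22 mm wide; open, the fingers measure 114 mm over their backs; the gripper's body (76 mm by 85 mm) begins 54 mm behind the grasp point. The pads swing forward as they close: fully open they stand 13 mm farther back than shut.
Start: joints at [-1.269, 0.383, 0.016, 1.37, -0.006, 1.388, -0.046], TCP at [0.223, 0.584, 0.253] pointing down, gripper open.
Joint ranges: [-2.95, 2.95], [-0.25, 2.06], [-1.52, 1.56], [0.18, 2.33], [-1.44, 4.58], [0.02, 2.06], [-3.01, 3.01]. Speed limits (rad/s): [2.39, 2.39, 3.01, 3.01, 3.14, 3.14, 3.14].

INTERFACE

Orientations are given as a unit quaternion [x, y, z, w].
In Python, from bench import readout, eyes, r gives the robot as it stands.
- The arm moves only by the tool carry_out, never from a script. Its argument "moves" is one flat list of numbers, 6 for each row, row after row: the shift along the tool's x, y, z in m, then the turn, a rotation vector about the tool's x, y, z in rad. In form: [dx, dy, dz, ax, ay, az, dx, dy, dz, ax, ay, az, ...]. A call has 1 to 12 rows; each row shifts and turns the commanded pose from where the row before left it, along the tool's axes as they then stand; what a row does not reach is not made up. A row lasts 1/8 s, in which the tool goes at most 62.5 mm and 10.7 degrees, less where a joint would pass 70% of its speed; a pose out of reach is approached as far as the arm can. A call is refused whole if a number of a shift passes 0.0625 or a number of a turn 0.188, either way. A call with a gripper value outside its range is refused whole. "hand" is the opening, from -1 (shut) to 1 (fully open), set as the call begins (left out, the last holds). The fingers move at their own pace and stop on an object; "newtons" is the grip in N (left out, the last holds). Time passes only in rows, so rows that do not move let the fingers close. It gives the time, the measured TCP pose, the force, the opening and the grip force at its end, in the units of the state.
- readout.get_state(): the state, without advancing time (a new reading comes with each control period).
- eyes.camera(name): name is "scene" or "top" or "wrist"; returns a dict with "img" (400x640x3 uint8, red, green, blue), "mtx" (3x3 intrinsics, pixels), "rvec" (rotation vector, rad) and "tvec" (3), from world to camera coordinates, as OpenCV has them. Camera axes: x right, y down, z forward; pixel columns grow to the right and rows downward; lengths in m; the calibration is good to about 2 mm. A picture is of the moment at which its call begins. There is no depth.
- r.hand_in(): hands the job in; it is judged then, once.
Trained networks look in the newest picture that a camera, given by its name, has taken for a name from the list of things; names that differ only in an ending like _2 or _b are one class to them, and where a whole thing is asked for, a point or a joint stands for the part that bears it (a point fixed in the world has none). Each returns a list of dicts, best first, with "conf" (0 to 1); they miss things now and then, are a little off and sometimes report something else, mostly with a low value. They report only what shows in the picture. A call takes as long as a camera call. They do not tell look-alikes from the thing itself.
- eyes.find_in(name, camera): "pixel" ([column, row] in pixels, amid what is visible of it).
- eyes.regions_of(name, camera): "mask" (400x640 bool, what is visible of it) and "pixel" ([column, row] in pixels, amid what is visible of it).
- eyes.place_of(name, camera): "pixel" ([column, row] in pixels: a listed point, or the origin of a listed thing).
The state is a dict: "time": time; "joint_positions": joint angles; "dq": joint speeds; "joint_efforts": joint torques, N m; "tool_pos": TCP position; "orientation": TCP orientation; "wrist_force": force on the tool from outside, world axes, zero at the start; "ft_torque": the same for the moment, N m; "opening": finger opening in m; "grip_force": force on a finger pad.
Only numpy, scipy, OpenCV 4.12 (cv2) and the standard library are available. Lean on these libraries where they do the work, as an engineer would, in place of code of your own. Each camera call takes 0.05 s, during which the arm holds its last target. There are 200 camera calls.

## Working session

There is one attempt and no reset: what is moved stays moved. The work goes in short steps, Python scripts to look and compute and a tool call to move; the robot and the scene stay as the last step left them, time stands still between calls to the robot, and variables do not carry over. Pictures are saved under pics/ and viewed, at most 10 in all, crops included, and the job is handed in when it is done.

Besides the shell and the picture viewer there is one more tool, called after ">>>" as name(argument=value, ...) on one line, values as JSON. carry_out: Moves the arm, as the interface text tells. Its arguments: {"type":"object","properties":{"moves":{"type":"array"},"hand":{"type":"number"},"newtons":{"type":"number"}},"required":["moves"]}

```bash
mkdir -p pics
cat > h.py <<'E'
import numpy as np, cv2
from scipy.spatial.transform import Rotation as R
from bench import readout, eyes, r
def ray(c,p,z):
    M=cv2.Rodrigues(np.array(c['rvec'],float))[0]; t=np.array(c['tvec'],float).ravel(); K=np.array(c['mtx'])
    d=M.T@np.linalg.solve(K,[p[0],p[1],1.]); o=-M.T@t
    return o+d*(z-o[2])/d[2]
def proj(c,P): return cv2.projectPoints(np.array(P,float).reshape(-1,3),np.array(c['rvec'],float),np.array(c['tvec'],float),np.array(c['mtx']),None)[0].reshape(-1,2)
def save(c,n): cv2.imwrite('pics/'+n,c['img'][:,:,::-1])
E
python3 - <<'E'
from h import *
for n in ['top','scene']:
    c=eyes.camera(n); save(c,n+'1.png')
    for t,z in [('cradle',0),('mouth',.01),('pack',.01),('pack_front',.019),('stop_face',.019)]:
        for d in eyes.place_of(t,n)[:4]: print(n,t,np.round(d['pixel']),round(d['conf'],2),ray(c,d['pixel'],z).round(4))
s=readout.get_state(); print(s['tool_pos'],R.from_quat(s['orientation']).as_matrix().round(3),s['time'],s['opening'])
E
```

```text
top cradle [360. 170.] 0.92 [ 0.6353 -0.1188  0.    ]
top mouth [362. 172.] 0.83 [ 0.6292 -0.1218  0.01  ]
top pack [365. 211.] 0.92 [ 0.5281 -0.1307  0.01  ]
top pack [438. 265.] 0.91 [ 0.3942 -0.319   0.01  ]
top pack [371. 288.] 0.59 [ 0.3332 -0.1502  0.01  ]
top pack_front [389. 301.] 0.76 [ 0.3038 -0.1934  0.019 ]
top pack_front [366. 186.] 0.6 [ 0.5912 -0.1309  0.019 ]
top pack_front [457. 251.] 0.58 [ 0.4315 -0.3624  0.019 ]
top stop_face [355. 137.] 0.73 [ 0.7183 -0.101   0.019 ]
scene cradle [286. 264.] 0.98 [ 0.6344 -0.1172  0.    ]
scene mouth [284. 260.] 0.85 [ 0.6305 -0.1199  0.01  ]
scene pack [161. 218.] 0.97 [ 0.4013 -0.3152  0.01  ]
scene pack [257. 234.] 0.65 [ 0.5456 -0.1439  0.01  ]
scene pack [221. 172.] 0.57 [ 0.3382 -0.1492  0.01  ]
scene pack_front [142. 236.] 0.82 [ 0.4348 -0.3612  0.019 ]
scene pack_front [268. 246.] 0.71 [ 0.5874 -0.1365  0.019 ]
scene pack_front [200. 170.] 0.63 [ 0.3148 -0.1937  0.019 ]
scene stop_face [314. 289.] 0.56 [ 0.7191 -0.0968  0.019 ]
[0.22292431 0.58386775 0.25327081] [[-0.934  0.357 -0.   ]
 [ 0.357  0.934 -0.   ]
 [ 0.    -0.    -1.   ]] 0.6 0.08570119312420757
```

```bash
cd pics; python3 -c "
import cv2,numpy as np
cv2.imwrite('b.png',cv2.resize(np.vstack([cv2.imread('top1.png'),cv2.imread('scene1.png')]),(480,600),interpolation=3))"
```

```text
(no output)
```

View pics/top1.png

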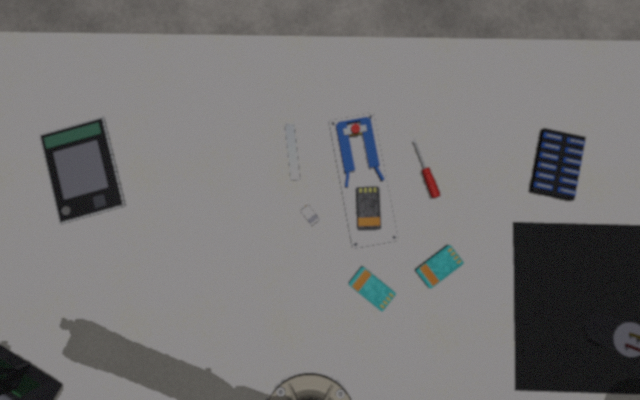

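The top view shows the cradle with its mouth near (362,172) and the black/orange pack on the apron near (368,208). The two teal packs are look-alikes. The cradle yaw is about 0.24 rad and the pack is roughly in line with it, so I'll move above the pack.

>>> carry_out(moves=[-0.05,-0.034,0,0,0,0,-0.05,-0.034,0,0,0,0,-0.05,-0.034,0,0,0,0,-0.05,-0.034,0,0,0,0,-0.05,-0.034,0,0,0,0,-0.05,-0.034,0,0,0,0,-0.033,-0.051,0,0,0,0,-0.033,-0.051,0,0,0,0,-0.033,-0.051,0,0,0,0,-0.033,-0.051,0,0,0,0,-0.033,-0.051,0,0,0,0,-0.033,-0.051,0,0,0,0], hand=1)

```text
time: 2.1
tool_pos: [0.5064, -0.072, 0.2538]
orientation: [0.181, 0.983, 0.0, 0.001]
wrist_force: [1.3, 0.0, 0.6]
opening: 0.0853
grip_force: 0.0
```

>>> carry_out(moves=[-0.033,-0.05,0,0,0,0,0,0,0,0,0,-0.18,0,0,0,0,0,-0.18,0,0,0,0,0,-0.18,0,0,0,0,0,0,0,0,0,0,0,0])

```text
time: 2.85
tool_pos: [0.5192, -0.1287, 0.2534]
orientation: [-0.085, 0.996, -0.0, 0.0]
wrist_force: [0.4, -0.4, -0.1]
opening: 0.0852
grip_force: 0.0
```

```bash
cat > m.py <<'E'
from h import *
import sys
c=eyes.camera('wrist'); save(c,sys.argv[1])
for t,z in [('mouth',.01),('pack',.01),('pack_front',.019),('stop_face',.019)]:
    for d in eyes.place_of(t,'wrist')[:3]: print(t,np.round(d['pixel']),round(d['conf'],2),ray(c,d['pixel'],z).round(4))
for d in eyes.regions_of('pack','wrist')[:2]:
    m=d['mask'].astype(np.uint8); k=max(cv2.findContours(m,0,2)[0],key=cv2.contourArea)
    b=cv2.boxPoints(cv2.minAreaRect(k)); w=np.array([ray(c,p,.028)[:2] for p in b]); print('box',np.round(b).tolist(),w.round(4).tolist(),'mid',w.mean(0).round(4))
s=readout.get_state(); print(s['tool_pos'].round(4) if hasattr(s['tool_pos'],'round') else s['tool_pos'],R.from_quat(s['orientation']).as_matrix().round(3),s['time'],s['joint_positions'],s['opening'])
E
python3 m.py w1.png
```

```text
mouth [314. 259.] 0.78 [ 0.6355 -0.1185  0.01  ]
pack [314. 175.] 0.69 [ 0.53   -0.1348  0.01  ]
pack [160.  20.] 0.62 [ 0.3967 -0.3171  0.01  ]
pack_front [115.  41.] 0.98 [ 0.4251 -0.3563  0.019 ]
pack_front [307. 225.] 0.87 [ 0.5885 -0.134   0.019 ]
box [[306.0, 0.0], [391.0, 0.0], [391.0, 46.0], [306.0, 46.0]] [[0.3587, -0.1711], [0.3449, -0.0912], [0.3842, -0.0819], [0.3985, -0.1648]] mid [ 0.3716 -0.1273]
box [[90.0, 11.0], [184.0, -47.0], [224.0, 18.0], [131.0, 76.0]] [[0.4033, -0.3744], [0.3398, -0.2879], [0.3871, -0.2466], [0.4562, -0.3358]] mid [ 0.3966 -0.3112]
[ 0.5193 -0.1286  0.2533] [[-0.985 -0.174 -0.   ]
 [-0.174  0.985 -0.   ]
 [ 0.    -0.    -1.   ]] 3.15 [-0.27184359  0.19871768  0.5318731   1.63908773 -0.10321165  1.33191337
  2.02118548] 0.08545955138957544
```

View pics/w1.png

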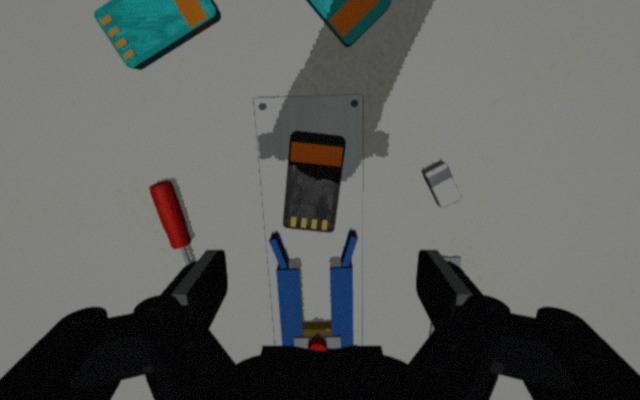

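The wrist view shows the pack with corners (292,132), (346,137), (283,228), (335,232), contacts facing the mouth at about (315,262). The sleeve is straight below it and the knob is at (317,345).

Run:
```python
from h import *
c=eyes.camera('wrist')
P=lambda l,z:np.array([ray(c,p,z)[:2] for p in l])
g=lambda n,a:print(n,a.round(4).tolist())
ang=lambda a,b:round(float(np.degrees(np.arctan2(*(b-a)[::-1]))),2)
k=P([(292,131),(346,137),(335,233),(283,229)],.028)
g('pack',k);print('mid',k.mean(0),ang(k[:2].mean(0),k[2:].mean(0)), [np.linalg.norm(k[i]-k[i-1]).round(4) for i in range(4)])
s=P([(278,268),(302,268),(330,267),(354,266),(281,346),(303,346),(330,346),(354,346)],.036)
g('sleeve',s);print([ang(s[i],s[i+4]) for i in range(4)],'mouth',s[:4].mean(0))
a=P([(253,97),(362,95)],.01); g('plate rear',a); print(ang(a[0],a[1])-90,np.linalg.norm(a[0]-a[1]))
# edges refined: hough of plate sides
im=cv2.cvtColor(c['img'],cv2.COLOR_RGB2HSV)
blue=cv2.inRange(im,(100,120,60),(125,255,255)); ys,xs=np.nonzero(blue)
o=[]
for y in range(275,340,5):
    x=xs[ys==y]
    x=x[(x>250)&(x<380)]
    if len(x): o.append([x.min(),x.max(),y])
o=np.array(o)
L=P(o[:,[0,2]],.036);Rr=P(o[:,[1,2]],.036);C=(L+Rr)/2
f=np.polyfit(C[:,0],C[:,1],1);print('axis yaw',np.degrees(np.arctan(f[0])),'y at .635',np.polyval(f,.635),np.linalg.norm(L-Rr,axis=1).round(4))
org=cv2.inRange(im,(5,150,60),(18,255,255));ys,xs=np.nonzero(org[120:180,270:360]);
b=cv2.boxPoints(cv2.minAreaRect(np.c_[xs+270,ys+120].astype(np.float32)));g('orange',P(b,.028))
```

```text
pack [[0.4827, -0.1665], [0.479, -0.1089], [0.5893, -0.1], [0.5949, -0.1603]]
mid [ 0.53647704 -0.13393387] 3.89 [np.float64(0.1123), np.float64(0.0578), np.float64(0.1107), np.float64(0.0605)]
sleeve [[0.6412, -0.1587], [0.6363, -0.1309], [0.6293, -0.0988], [0.6231, -0.0714], [0.7498, -0.1399], [0.7449, -0.1124], [0.7389, -0.0787], [0.7336, -0.0487]]
[9.81, 9.68, 10.41, 11.61] mouth [ 0.63247674 -0.11494694]
plate rear [[0.4559, -0.2149], [0.4334, -0.0989]]
10.989999999999995 0.11819213494704726
axis yaw 11.496673308854675 y at .635 -0.11717394129293457 [0.0875 0.0879 0.0871 0.0876 0.088  0.0872 0.0877 0.0869 0.0873 0.0878
 0.087  0.0874 0.0879]
orange [[0.5145, -0.1646], [0.4933, -0.1653], [0.4899, -0.1103], [0.5112, -0.1087]]
```

>>> carry_out(moves=[0.019,-0.005,0.04,0,0,0,0,0,0.05,0,0,0.106,0,0,0.05,0,0,0,0,0,0.04,0,0,0,0,0,0,0,0,0,0,0,0,0,0,0])

```text
time: 3.95
tool_pos: [0.5023, -0.1373, 0.0748]
orientation: [-0.034, 0.999, -0.0, 0.001]
wrist_force: [0.5, -0.0, -0.1]
opening: 0.0852
grip_force: 0.0
```

```bash
python3 m.py w2.png
```

```text
pack [319. 270.] 0.81 [ 0.5355 -0.1362  0.01  ]
pack [4. 6.] 0.8 [ 0.3954 -0.3083  0.01  ]
pack_front [321. 353.] 0.55 [ 0.5925 -0.1309  0.019 ]
pack_front [546. 249.] 0.47 [ 0.5066 -0.0012  0.019 ]
box [[336.0, 0.0], [379.0, 0.0], [379.0, 21.0], [336.0, 21.0]] [[0.3858, -0.1382], [0.3844, -0.1184], [0.3931, -0.1174], [0.3945, -0.1375]] mid [ 0.3895 -0.1279]
box [[268.0, 188.0], [376.0, 188.0], [376.0, 350.0], [268.0, 350.0]] [[0.4779, -0.1676], [0.4739, -0.1094], [0.5793, -0.097], [0.5841, -0.1653]] mid [ 0.5288 -0.1348]
[ 0.5021 -0.137   0.0744] [[-0.998 -0.069  0.002]
 [-0.069  0.998  0.   ]
 [-0.002 -0.    -1.   ]] 4.25 [-0.22350167  0.35503225  0.51293039  1.89327095 -0.21269158  0.94490612
  2.02800407] 0.0854415137615
```

View pics/w2.png

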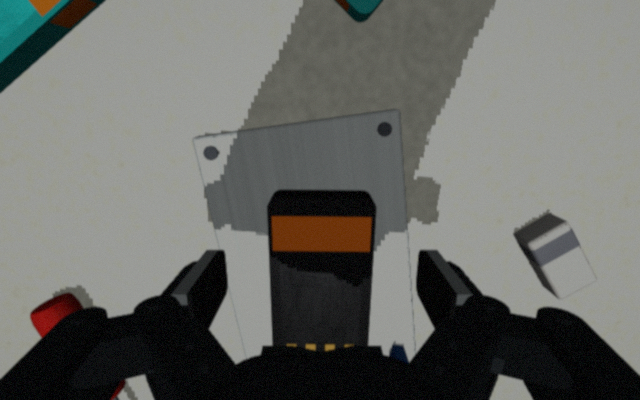

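The pack is square between the fingers (rear edge at row 190, centred at column 321). I'll descend and grip.

>>> carry_out(moves=[0,0,0.025,0,0,0,0,0,0.013,0,0,0,0,0,0,0,0,0])

```text
time: 4.62
tool_pos: [0.5007, -0.1368, 0.0346]
orientation: [-0.035, 0.999, 0.0, -0.001]
wrist_force: [-1.1, 0.3, 0.4]
opening: 0.0856
grip_force: 0.0
```

>>> carry_out(moves=[0,0,0,0,0,0,0,0,0,0,0,0,0,0,0,0,0,0,0,0,0,0,0,0,0,0,0,0,0,0], hand=-1, newtons=25)

```text
time: 5.25
tool_pos: [0.502, -0.1372, 0.0361]
orientation: [-0.035, 0.999, -0.0, 0.001]
wrist_force: [-0.7, 0.1, 5.0]
opening: 0.0594
grip_force: 28.2
```

Run:
```python
from h import *
s=readout.get_state(); T=np.array(s['tool_pos']);M=R.from_quat(s['orientation']).as_matrix()
print(T,M.round(4),s['wrist_force'],s['opening'],s['time'])
# cradle-frame
a=np.radians(11.2); u=np.array([np.cos(a),np.sin(a)]);v=np.array([-u[1],u[0]]);d=T[:2]-[.635,-.1175];print('tool in cradle',d@u,d@v,'y heading',np.degrees(np.arctan2(M[1,1],M[0,1]))-90)
```

```text
[ 0.50198336 -0.13720126  0.03608001] [[-9.976e-01 -6.910e-02  1.400e-03]
 [-6.910e-02  9.976e-01 -2.000e-04]
 [-1.400e-03 -3.000e-04 -1.000e+00]] [-0.66245489  0.09493681  5.00447966] 0.05935864989071206 5.25
tool in cradle -0.13431001501453502 0.006510350840707828 y heading 3.9611017663492873
```

>>> carry_out(moves=[0,0,-0.001,0,0,-0.063,0,0,0,0,0,-0.063,-0.005,-0.0065,0,0,0,0,-0.015,0,0,0,0,0,-0.01,0,0,0,0,0,0,0,0,0,0,0,0,0,0,0,0,0])

```text
time: 6.12
tool_pos: [0.532, -0.1374, 0.0362]
orientation: [-0.097, 0.995, -0.0, -0.0]
wrist_force: [0.7, -0.0, -1.7]
opening: 0.0595
grip_force: 27.4
```

```bash
cat > q.py <<'E'
from h import *
s=readout.get_state(); T=np.array(s['tool_pos']);M=R.from_quat(s['orientation']).as_matrix()
a=np.radians(11.2); u=np.array([np.cos(a),np.sin(a)]);v=np.array([-u[1],u[0]]);d=T[:2]-[.635,-.1175];print('tool in cradle',d@u,d@v,T[2],'yaw',np.degrees(np.arctan2(M[1,1],M[0,1]))-90,'F',np.array(s['wrist_force']).round(1),s['opening'],s['time'])
E
python3 q.py
python3 - <<'E'
from h import *
for n in ['scene','wrist']:
    c=eyes.camera(n); p=proj(c,[.60,-.125,.02])[0].astype(int); print(p)
    im=c['img']
    if n=='scene': im=im[max(p[1]-75,0):p[1]+75,max(p[0]-100,0):p[0]+100]
    im=cv2.resize(im,(400,300) if n=='scene' else (400,250),interpolation=2); cv2.imwrite(f'pics/x_{n}.png',im[:,:,::-1])
a,b=cv2.imread('pics/x_scene.png'),cv2.imread('pics/x_wrist.png')
cv2.imwrite('pics/x.png',np.vstack([a,b]))
E
```

```text
tool in cradle -0.10486284003570007 0.00043457375569287693 0.036154033912494735 yaw 11.189512257151506 F [ 0.7 -0.  -1.7] 0.05949696139681712 6.125
[275 247]
[319 376]
```

View pics/x.png

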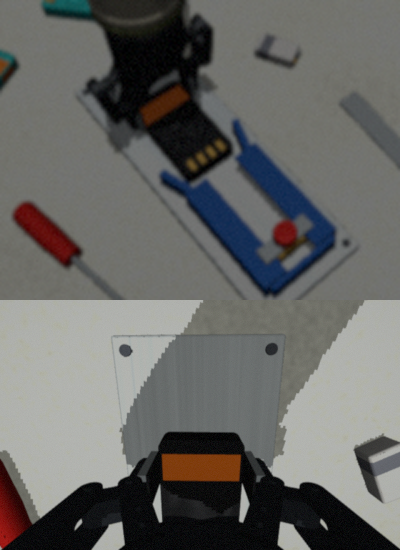

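The scene crop shows the pack aimed between the cheeks. In the wrist view the plate's rear screws (full-size pixels about (200,80), (434,78)) let me check the centring.

Run:
```python
from h import *
c=eyes.camera('wrist'); g=cv2.cvtColor(c['img'],cv2.COLOR_RGB2GRAY)
a=np.radians(11.2); u=np.array([np.cos(a),np.sin(a)]);v=np.array([-u[1],u[0]])
cen=[]
for x0 in (200,434):
    w=g[62:98,x0-16:x0+16]; ys,xs=np.nonzero(w<85); p=(xs.mean()+x0-16,ys.mean()+62); P=ray(c,p,.01)[:2]; cen.append(P); print(p,len(xs),((P-[.635,-.1175])@u).round(4),((P-[.635,-.1175])@v).round(4))
s=readout.get_state()
d=cen[1]-cen[0]; print('yaw',np.degrees(np.arctan2(d[1],d[0]))-90,'mid',(((cen[0]+cen[1])/2-[.635,-.1175])@v).round(4),np.linalg.norm(d))
hs=cv2.cvtColor(c['img'],cv2.COLOR_RGB2HSV); o=cv2.inRange(hs,(5,150,60),(18,255,255)); n,l,st,ct=cv2.connectedComponentsWithStats(o)
i=1+st[1:,4].argmax(); x,y,w,h=st[i,:4]
for p in [(x,y+h/2),(x+w,y+h/2)]: P=ray(c,p,.028)[:2]; print('orange edge',p,((P-[.635,-.1175])@u).round(4),((P-[.635,-.1175])@v).round(4))
```

```text
(np.float64(200.64528301886793), np.float64(80.67169811320755)) 265 -0.1851 -0.0516
(np.float64(434.06363636363636), np.float64(78.4090909090909)) 330 -0.186 0.0495
yaw 11.678704657867556 mid -0.001 0.10102153316721361
orange edge (np.int32(259), np.float64(268.5)) -0.1044 -0.0273
orange edge (np.int32(386), np.float64(268.5)) -0.1044 0.0297
```

>>> carry_out(moves=[-0.005,-0.0014,0,0,0,-0.007,-0.008,0,0,0,0,0,-0.008,0,0,0,0,0,-0.004,0,0,0,0,0,0,0,0,0,0,0])

```text
time: 6.9
tool_pos: [0.5572, -0.1337, 0.0362]
orientation: [-0.101, 0.995, -0.0, 0.0]
wrist_force: [0.0, 0.3, -2.4]
opening: 0.059
grip_force: 27.4
```

>>> carry_out(moves=[-0.006,0,0,0,0,0,-0.006,0,0,0,0,0,0,0,0,0,0,0])

```text
time: 7.28
tool_pos: [0.5692, -0.1311, 0.0363]
orientation: [-0.101, 0.995, -0.0, 0.0]
wrist_force: [0.1, -0.1, -1.1]
opening: 0.0589
grip_force: 27.4
```

```bash
python3 q.py
```

```text
tool in cradle -0.06718321259296155 -0.0006050239140770949 0.0362657911801291 yaw 11.62466782708124 F [ 0.1 -0.1 -1.1] 0.058872371004557264 7.275
```

The pack's nose is about 22 mm inside the mouth with no force. I'll release it, go behind it with narrowed fingers and push.

>>> carry_out(moves=[0,0,0,0,0,0,0,0,0,0,0,0,0,0,0,0,0,0,0,0,-0.02,0,0,0,0,0,-0.025,0,0,0,0.03,0,0,0,0,0,0.028,0,0,0,0,0], hand=0.7)

```text
time: 8.15
tool_pos: [0.5118, -0.1436, 0.0831]
orientation: [-0.101, 0.995, -0.0, 0.001]
wrist_force: [-0.1, -0.8, 1.0]
opening: 0.0728
grip_force: 0.0
```

>>> carry_out(moves=[0,0,0,0,0,0,0,0,0,0,0,0,0,0,0,0,0,0,0,0,0,0,0,0,0,0,0,0,0,0], hand=-0.6)

```text
time: 8.78
tool_pos: [0.512, -0.143, 0.0811]
orientation: [-0.101, 0.995, -0.0, -0.0]
wrist_force: [-0.6, -0.6, 0.2]
opening: 0.0172
grip_force: 0.0
```

```bash
python3 q.py; python3 m.py w3.png | grep -v box
```

```text
tool in cradle -0.12564080616752268 -0.0011668731343877844 0.0811471355735778 yaw 11.602991254620704 F [-0.6 -0.6  0.2] 0.017163476548983387 8.775
mouth [541. 260.] 0.2 [0.5109 0.0056 0.01  ]
[ 0.5118 -0.1431  0.0812] [[-0.98  -0.201 -0.   ]
 [-0.201  0.98  -0.   ]
 [ 0.    -0.    -1.   ]] 9.075 [-0.18962635  0.36494999  0.48620708  1.85643968 -0.20355974  0.96932573
  2.15830817] 0.01709984053432788
```

View pics/w3.png

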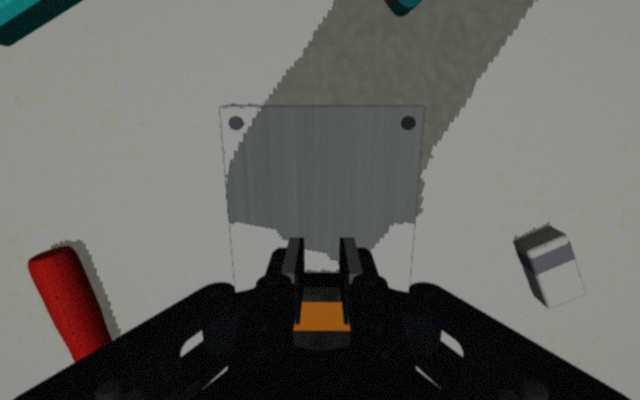

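The pack's rear (orange band at (322,316)) is ahead of the narrowed fingers. I'll lower them behind it and begin to push.

>>> carry_out(moves=[0,0,0.03,0,0,0,0,0,0.014,0,0,0,0,0,0,0,0,0,-0.008,0,0,0,0,0,-0.006,0,0,0,0,0,0,0,0,0,0,0])

```text
time: 9.82
tool_pos: [0.5266, -0.1401, 0.0378]
orientation: [-0.101, 0.995, -0.0, 0.001]
wrist_force: [-0.4, -0.7, 0.2]
opening: 0.0172
grip_force: 0.0
```

>>> carry_out(moves=[-0.005,0.0005,0,0,0,0,-0.004,0,0,0,0,0,-0.004,0,0,0,0,0,-0.004,0,0,0,0,0,-0.004,0,0,0,0,0,-0.004,0,0,0,0,0])

```text
time: 10.58
tool_pos: [0.5501, -0.1348, 0.0372]
orientation: [-0.101, 0.995, 0.0, -0.0]
wrist_force: [-0.8, 0.6, 1.4]
opening: 0.0175
grip_force: 0.4
```

```bash
python3 q.py
```

```text
tool in cradle -0.08667914710326435 -0.00044602943543514337 0.037207825356477105 yaw 11.58285842866745 F [-0.8  0.6  1.4] 0.017518828171789066 10.575
```

>>> carry_out(moves=[-0.004,0,0,0,0,0,-0.004,0,0,0,0,0,-0.004,0,0,0,0,0,-0.004,0,0,0,0,0])

```text
time: 11.08
tool_pos: [0.5658, -0.1315, 0.0372]
orientation: [-0.101, 0.995, -0.0, -0.0]
wrist_force: [-0.4, -0.3, -0.2]
opening: 0.0171
grip_force: 0.3
```

>>> carry_out(moves=[-0.004,0,0,0,0,0,-0.003,0,0,0,0,0,-0.003,0,0,0,0,0])

```text
time: 11.45
tool_pos: [0.5755, -0.1295, 0.0373]
orientation: [-0.101, 0.995, -0.0, -0.0]
wrist_force: [-0.5, 0.3, 0.7]
opening: 0.0172
grip_force: 0.4
```

```bash
python3 q.py;  python3 - <<'E'
from h import *
for n in ['scene','top']:
    c=eyes.camera(n); p=proj(c,[.64,-.118,.02])[0].astype(int)
    im=cv2.resize(c['img'][p[1]-60:p[1]+60,p[0]-80:p[0]+80],(400,300),interpolation=2); cv2.imwrite(f'pics/y_{n}.png',im[:,:,::-1])
cv2.imwrite('pics/y.png',np.vstack([cv2.imread('pics/y_scene.png'),cv2.imread('pics/y_top.png')]))
E
```

```text
tool in cradle -0.060673644057018056 -0.00026641890799997126 0.037296931568448606 yaw 11.587428221810114 F [-0.5  0.3  0.7] 0.017153558723283925 11.45
```

View pics/y.png

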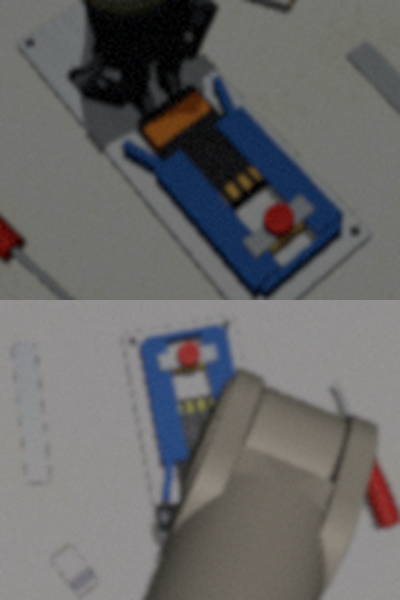

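The pack is sliding in straight, with its contacts about 20 mm short of the stop. I'll continue more slowly.

>>> carry_out(moves=[-0.002,0,0,0,0,0,-0.002,0,0,0,0,0,-0.002,0,0,0,0,0,-0.002,0,0,0,0,0])

```text
time: 12.05
tool_pos: [0.5833, -0.128, 0.0373]
orientation: [-0.101, 0.995, -0.0, -0.0]
wrist_force: [-0.5, -0.1, 0.8]
opening: 0.0173
grip_force: 0.4
```

>>> carry_out(moves=[-0.0015,0,0,0,0,0,-0.0015,0,0,0,0,0])

```text
time: 12.3
tool_pos: [0.5862, -0.1274, 0.0373]
orientation: [-0.101, 0.995, -0.0, -0.0]
wrist_force: [-1.1, -0.5, -0.7]
opening: 0.0174
grip_force: 0.5
```

>>> carry_out(moves=[-0.001,0,0,0,0,0,-0.001,0,0,0,0,0])

```text
time: 12.55
tool_pos: [0.5881, -0.127, 0.0373]
orientation: [-0.101, 0.995, -0.0, -0.0]
wrist_force: [-0.9, -0.6, -0.2]
opening: 0.0169
grip_force: 0.4
```

```bash
python3 q.py;  python3 - <<'E'
from h import *
c=eyes.camera('scene'); p=proj(c,[.70,-.105,.02])[0].astype(int)
im=cv2.resize(c['img'][p[1]-45:p[1]+45,p[0]-60:p[0]+60],(640,480),interpolation=2); cv2.imwrite(f'pics/z.png',im[:,:,::-1])
E
```

```text
tool in cradle -0.047813182184414195 -0.0001967109344645935 0.03728214779344843 yaw 11.586518438573663 F [-0.9 -0.6 -0.2] 0.01691779540687828 12.55
```

View pics/z.png

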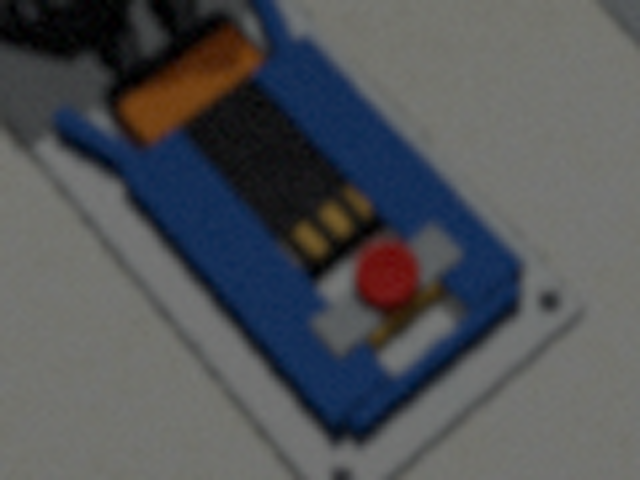

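The pack front (about (340,255)) still has a small gap to the grey and brass stop assembly. I'll use 1 mm steps while watching force.

>>> carry_out(moves=[-0.001,0,0,0,0,0,-0.001,0,0,0,0,0,-0.001,0,0,0,0,0])

```text
time: 12.98
tool_pos: [0.5911, -0.1263, 0.0373]
orientation: [-0.101, 0.995, 0.0, -0.0]
wrist_force: [-0.8, 0.2, -0.5]
opening: 0.0169
grip_force: 0.4
```

>>> carry_out(moves=[-0.001,0,0,0,0,0,-0.001,0,0,0,0,0])

```text
time: 13.22
tool_pos: [0.5931, -0.1259, 0.0373]
orientation: [-0.101, 0.995, -0.0, -0.0]
wrist_force: [-1.1, -0.2, -0.1]
opening: 0.0172
grip_force: 0.4
```

>>> carry_out(moves=[-0.001,0,0,0,0,0,-0.001,0,0,0,0,0])

```text
time: 13.48
tool_pos: [0.595, -0.1256, 0.0372]
orientation: [-0.101, 0.995, -0.0, -0.0]
wrist_force: [-0.5, 0.2, -0.0]
opening: 0.0175
grip_force: 0.4
```

>>> carry_out(moves=[-0.001,0,0,0,0,0,-0.001,0,0,0,0,0])

```text
time: 13.72
tool_pos: [0.597, -0.1252, 0.0373]
orientation: [-0.101, 0.995, -0.0, -0.0]
wrist_force: [-0.2, -0.2, -0.7]
opening: 0.017
grip_force: 0.4
```

```bash
python3 q.py;  python3 - <<'E'
from h import *
c=eyes.camera('scene'); p=proj(c,[.70,-.105,.02])[0].astype(int)
im=cv2.resize(c['img'][p[1]-45:p[1]+45,p[0]-60:p[0]+60],(640,480),interpolation=2); cv2.imwrite(f'pics/z2.png',im[:,:,::-1])
E
```

```text
tool in cradle -0.03878168142277887 -0.00012612149128235581 0.03728219975936458 yaw 11.58721360538965 F [-0.2 -0.2 -0.7] 0.01696390041519766 13.725
```

View pics/z2.png

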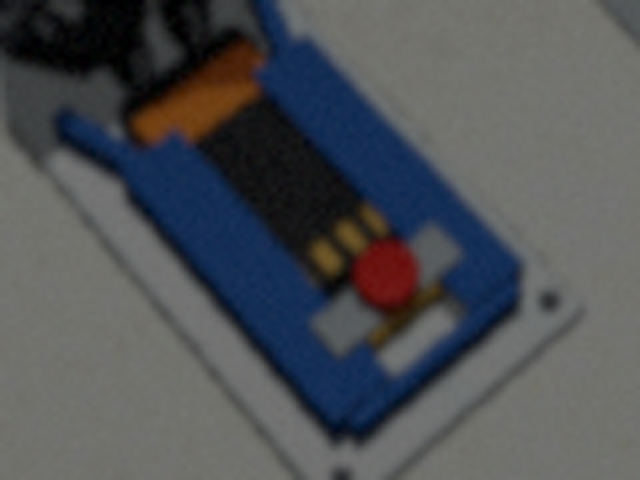

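The knob is unmoved at (387,272) and the pack has almost closed on the stop. I'll keep feeling forward.

>>> carry_out(moves=[-0.001,0,0,0,0,0,-0.001,0,0,0,0,0])

```text
time: 14.02
tool_pos: [0.5989, -0.1247, 0.0373]
orientation: [-0.101, 0.995, -0.0, -0.0]
wrist_force: [-0.6, -0.2, 0.0]
opening: 0.017
grip_force: 0.4
```

>>> carry_out(moves=[-0.0007,0,0,0,0,0,-0.0007,0,0,0,0,0])

```text
time: 14.28
tool_pos: [0.6003, -0.1244, 0.0373]
orientation: [-0.101, 0.995, -0.0, -0.0]
wrist_force: [-1.0, -0.2, 0.8]
opening: 0.017
grip_force: 0.4
```

>>> carry_out(moves=[-0.0007,0,0,0,0,0,-0.0007,0,0,0,0,0])

```text
time: 14.52
tool_pos: [0.6017, -0.1242, 0.0373]
orientation: [-0.101, 0.995, -0.0, -0.0]
wrist_force: [-0.7, -0.3, -1.2]
opening: 0.017
grip_force: 0.4
```

>>> carry_out(moves=[-0.0007,0,0,0,0,0,-0.0007,0,0,0,0,0])

```text
time: 14.78
tool_pos: [0.603, -0.1239, 0.0373]
orientation: [-0.101, 0.995, -0.0, -0.0]
wrist_force: [-0.8, -0.6, 0.3]
opening: 0.0173
grip_force: 0.4
```

>>> carry_out(moves=[-0.0007,0,0,0,0,0,-0.0007,0,0,0,0,0])

```text
time: 15.02
tool_pos: [0.6044, -0.1236, 0.0373]
orientation: [-0.101, 0.995, 0.0, 0.0]
wrist_force: [-1.2, -0.1, 0.2]
opening: 0.0167
grip_force: 0.4
```

```bash
python3 q.py;  python3 - <<'E'
from h import *
import cv2
c=eyes.camera('scene'); p=(0,0)
def knob(im):
    h=cv2.cvtColor(im,cv2.COLOR_RGB2HSV); m=(cv2.inRange(h,(0,150,70),(6,255,255))|cv2.inRange(h,(172,150,70),(180,255,255)))
    q=proj(c,[.73,-.1,.05])[0].astype(int); k=m[q[1]-20:q[1]+20,q[0]-20:q[0]+20]; ys,xs=np.nonzero(k); return xs.mean()+q[0]-20,ys.mean()+q[1]-20,len(xs)
print('now',knob(c['img'])); print('start',knob(cv2.imread('pics/scene1.png')[:,:,::-1].copy()))
print('px/mm along axis',proj(c,[[.73,-.1,.055],[.7398,-.098,.055]]))
print([ (d['pixel'],d['conf']) for n in ('pack_front','stop_face') for d in eyes.place_of(n,'scene')[:3]])
E
```

```text
tool in cradle -0.031179619871952675 -3.750030284036237e-05 0.03731169540048928 yaw 11.589872542597718 F [-1.2 -0.1  0.2] 0.016740006270724323 15.025
now (np.float64(316.99074074074076), np.float64(287.9074074074074), 108)
start (np.float64(317.2323232323232), np.float64(288.0505050505051), 99)
px/mm along axis [[315.17179888 286.79857851]
 [318.65847535 290.68304318]]
[([145.6, 231.8], 0.94), ([311.9, 290.2], 0.89), ([286.8, 261.0], 0.68), ([312.8, 291.1], 0.79)]
```

>>> carry_out(moves=[-0.0007,0,0,0,0,0,-0.0007,0,0,0,0,0])

```text
time: 15.42
tool_pos: [0.6049, -0.1236, 0.0371]
orientation: [-0.101, 0.995, 0.0, -0.001]
wrist_force: [-7.2, 0.1, 4.4]
opening: 0.0173
grip_force: 3.1
```

>>> carry_out(moves=[-0.0007,0,0,0,0,0,-0.0007,0,0,0,0,0])

```text
time: 15.68
tool_pos: [0.6049, -0.1237, 0.0368]
orientation: [-0.1, 0.995, 0.0, -0.002]
wrist_force: [-10.5, -0.8, 5.5]
opening: 0.0172
grip_force: 5.3
```

>>> carry_out(moves=[-0.0006,0,0,0,0,0,-0.0006,0,0,0,0,0])

```text
time: 15.92
tool_pos: [0.605, -0.1238, 0.0365]
orientation: [-0.1, 0.995, 0.0, -0.003]
wrist_force: [-13.5, -1.2, 7.4]
opening: 0.017
grip_force: 7.1
```

Firm contact at about 13 N with the tool stationary, so the pack is seated. I'll back off and raise.

>>> carry_out(moves=[0.002,0,0,0,0,0,0.004,0,0,0,0,0,0.015,0,0,0,0,0,0.03,0,0,0,0,0,0,0,-0.05,0,0,0,0.04,0,-0.06,0,0,0,0.04,0,-0.04,0,0,0,0,0,0,0,0,0])

```text
time: 16.92
tool_pos: [0.4854, -0.1499, 0.1834]
orientation: [-0.1, 0.995, -0.0, 0.004]
wrist_force: [0.9, -0.5, 0.4]
opening: 0.0168
grip_force: 0.0
```

```bash
python3 q.py;  python3 - <<'E'
from h import *
c=eyes.camera('scene'); p=proj(c,[.68,-.11,.02])[0].astype(int)
a=cv2.resize(c['img'][p[1]-45:p[1]+45,p[0]-60:p[0]+60],(400,300),interpolation=2)
c=eyes.camera('wrist'); b=cv2.resize(c['img'],(400,250)); cv2.imwrite('pics/f.png',np.vstack([a,b])[:,:,::-1])
E
```

```text
tool in cradle -0.15305297604204607 -0.0027183375595133293 0.18339354124544754 yaw 11.425587990660219 F [ 0.9 -0.5  0.4] 0.016778892204988412 16.925
```

View pics/f.png

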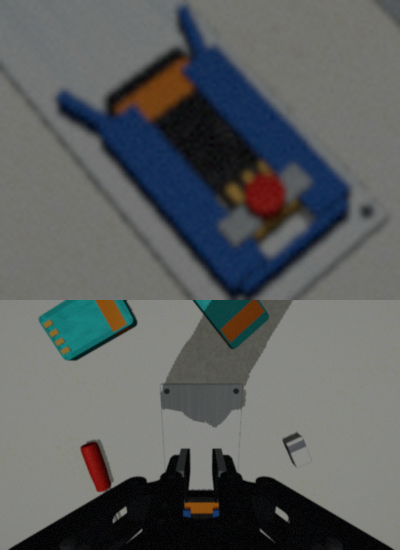

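The pack sits against the stop, the knob has not shifted, and the gripper is clear of everything.

```bash
python3 -c "
from bench import r; print(r.hand_in())"
```

```text
the job is handed in; nothing more can be done
None
```

The battery pack is in the blue sleeve, contacts first and resting against the brass stop; I felt contact at about 13 N (the stop slips at about 45 N), the stop had not visibly moved, the gripper is clear of everything, and I handed the job in at about 17 s.

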